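# Find the bowed display base with a straightedge

## Task

One of the two grey display bases has a bowed face. Find out which with the straightedge: lay it lengthwise along a base, centred, let go, then with shut fingers gently press down first on its yellow end and then on its plain end, holding about 10 newtons (7 to 13) for half a second each, to feel whether it rocks; if it does not, do the same on the other base. Leave the straightedge lying released along the middle of the base where it rocks both ways, so that I know which one to sand, and do not disturb the other things.

Things in the scene. Friction and masses are not known exactly. Their poses are not given: they have to be found in the camera images.
- ruler_grip (a point): grip of the loose straightedge (0.11-0.22 kg), at the start flat on the bench: steel bar 170 (x) x 30 (y) x 6 mm with an upright wooden grip 50 (x) x 14 (y) mm in the middle of its top, from 6 to 40 mm above the underside. This point: middle of the grip, 28 mm above the bar's underside; x points to the yellow end, z up
- yellow_end (a point): where to press on the yellow end of the straightedge: on the top of the bar, 6 mm above its underside, 70 mm from the middle (+x), 15 mm from the tip; same axes as the grip
- plain_end (a point): where to press on the plain steel end of the straightedge: on the top of the bar, 6 mm above its underside, 70 mm from the middle (-x), 15 mm from the tip; same axes as the grip
- base_a: grey display base, top 190 (x) x 60 (y) mm, wooden foot 198 x 68 mm, stuck down. Origin: centre of underside, on the bench, z up. Of the two, one face is flat, 30 mm high. The other, unknown which, is bowed: 32 mm high up to 10 mm either side of its middle, then falling 3 degrees to both ends. A centred straightedge rests level on either; pressed at an end it tips 3 degrees on the bowed one, not on the flat one
- base_b: grey display base, top 190 (x) x 60 (y) mm, wooden foot 198 x 68 mm, stuck down. Origin: centre of underside, on the bench, z up. Of the two, one face is flat, 30 mm high. The other, unknown which, is bowed: 32 mm high up to 10 mm either side of its middle, then falling 3 degrees to both ends. A centred straightedge rests level on either; pressed at an end it tips 3 degrees on the bowed one, not on the flat one
- tape_roll: yellow roll of tape lying flat, diameter 72 mm, 20 mm high, loose; origin centre of underside. Leave alone
- jar: amber glass jar, diameter 66 mm, 75 mm high, loose; origin centre of underside. Leave alone
- paint_tube: white paint tube with a red-brown band lying along y, about 130 x 44 x 20 mm, loose; origin at its underside, 50 mm from the shoulder of the cap. Leave alone
- figurine: grey model figure on a round foot, 90 mm high, 52 mm foot, loose; origin centre of underside. Leave alone
Not all that is in view belongs to the job. What is shaped like the base_b but black is not meant. Leave any blue look-alike of the part that bears ruler_grip alone.

How it is judged (in metres and radians):
On the way, in this order (a step that is already met when the one before it is completed fails the run):
1. the straightedge lies released lengthwise along the middle of one of the bases, centred within 18 mm (((x of ruler_grip in the frame of base_a between -0.018 and 0.018 m and y of ruler_grip in the frame of base_a between -0.02 and 0.02 m and z of ruler_grip in the frame of base_a between 0.0565 and 0.0625 m and angle between the x axis of ruler_grip and the x axis of base_a, either way round below 0.25 rad and angle between ruler_grip's own z axis and vertical below 0.08 rad) or (x of ruler_grip in the frame of base_b between -0.018 and 0.018 m and y of ruler_grip in the frame of base_b between -0.02 and 0.02 m and z of ruler_grip in the frame of base_b between 0.0565 and 0.0625 m and angle between the x axis of ruler_grip and the x axis of base_b, either way round below 0.25 rad and angle between ruler_grip's own z axis and vertical below 0.08 rad)) and contact force between the fingers and ruler below 0.05 N and linear speed of ruler below 0.02 m/s), for 0.2 s.
2. its yellow end is pressed down with 7 to 13 N, held, and the straightedge tips on the base (at least 1.7 degrees) ((((x of ruler_grip in the frame of base_a between -0.018 and 0.018 m and y of ruler_grip in the frame of base_a between -0.02 and 0.02 m and z of ruler_grip in the frame of base_a between 0.0565 and 0.0625 m and angle between the x axis of ruler_grip and the x axis of base_a, either way round below 0.25 rad and angle between ruler_grip's own z axis and vertical below 0.08 rad) and contact force between ruler and base_a above 3.2 N) or ((x of ruler_grip in the frame of base_b between -0.018 and 0.018 m and y of ruler_grip in the frame of base_b between -0.02 and 0.02 m and z of ruler_grip in the frame of base_b between 0.0565 and 0.0625 m and angle between the x axis of ruler_grip and the x axis of base_b, either way round below 0.25 rad and angle between ruler_grip's own z axis and vertical below 0.08 rad) and contact force between ruler and base_b above 3.2 N)) and contact force between the fingers and ruler between 7 and 13 N and horizontal distance between the grasp point and yellow_end below 0.03 m and angle between ruler_grip's own z axis and vertical above 0.03 rad), for 0.3 s.
3. then its plain end is pressed down with 7 to 13 N, held, and the straightedge tips (at least 1.7 degrees) ((((x of ruler_grip in the frame of base_a between -0.018 and 0.018 m and y of ruler_grip in the frame of base_a between -0.02 and 0.02 m and z of ruler_grip in the frame of base_a between 0.0565 and 0.0625 m and angle between the x axis of ruler_grip and the x axis of base_a, either way round below 0.25 rad and angle between ruler_grip's own z axis and vertical below 0.08 rad) and contact force between ruler and base_a above 3.2 N) or ((x of ruler_grip in the frame of base_b between -0.018 and 0.018 m and y of ruler_grip in the frame of base_b between -0.02 and 0.02 m and z of ruler_grip in the frame of base_b between 0.0565 and 0.0625 m and angle between the x axis of ruler_grip and the x axis of base_b, either way round below 0.25 rad and angle between ruler_grip's own z axis and vertical below 0.08 rad) and contact force between ruler and base_b above 3.2 N)) and contact force between the fingers and ruler between 7 and 13 N and horizontal distance between the grasp point and plain_end below 0.03 m and angle between ruler_grip's own z axis and vertical above 0.03 rad), for 0.3 s.
At the end, for the whole second after the job is handed in: the straightedge lies still and released on the bowed base (known by its middle being 2 mm higher): centred within 18 mm lengthwise and 20 mm sideways, within about 14 degrees of the base's length (((x of ruler_grip in the frame of base_a between -0.018 and 0.018 m and y of ruler_grip in the frame of base_a between -0.02 and 0.02 m and z of ruler_grip in the frame of base_a between 0.0589 and 0.0625 m and angle between the x axis of ruler_grip and the x axis of base_a, either way round below 0.25 rad and angle between ruler_grip's own z axis and vertical below 0.08 rad) or (x of ruler_grip in the frame of base_b between -0.018 and 0.018 m and y of ruler_grip in the frame of base_b between -0.02 and 0.02 m and z of ruler_grip in the frame of base_b between 0.0589 and 0.0625 m and angle between the x axis of ruler_grip and the x axis of base_b, either way round below 0.25 rad and angle between ruler_grip's own z axis and vertical below 0.08 rad)) and contact force between the fingers and ruler below 0.05 N and linear speed of ruler below 0.02 m/s); the robot touches nothing.
It fails at once if the straightedge is banged or forced onto a base with more than 60 N (contact force between ruler and base_a above 60 N or contact force between ruler and base_b above 60 N).
It fails at once if an end of the straightedge is pressed or struck with more than 40 N (contact force between the fingers and ruler above 40 N and (contact force between ruler and base_a above 3 N or contact force between ruler and base_b above 3 N) and (horizontal distance between the grasp point and yellow_end below 0.03 m or horizontal distance between the grasp point and plain_end below 0.03 m)).
It fails at once if the tape roll, jar, paint tube or figurine is pushed more than 20 mm (distance of any of tape_roll, jar, paint_tube, figurine from where it was at the start of the episode above 0.02 m).
It also fails if it takes over 72 s, if anything falls off the work surface, if the arm or the gripper's body presses on something with over 40 N, if the wrist force passes 120 N, or if a joint passes its speed limit or range.

## Robot

A 7-joint arm with a two-finger parallel gripper is mounted at the origin on the work surface. World frame = base frame: x ahead of the robot, y to its left, z up, the work surface at z = 0. Lengths are in mm, angles in rad, forces in N, time in s.
With the tool pointing down it reaches from about 400 to 850 mm from the base axis. Payload 6.9 kg.
Tool frame: the origin (TCP) lies between the finger pads; the fingertips stand 25 mm ahead of it and the grasp point (between the pads) lies 6 mm ahead of it (ctrl.tip_extent is the z of the fingertips in the tool frame, in mm); z points along the fingers, y is the line along which they close (so a half turn about z gives the same grasp; the last joint's range is limited). The gripper opens to 85 mm and grips with 20 to 120 N. Pads are 22 mm wide; open, the fingers measure 114 mm over their backs; the gripper's body (76 mm by 85 mm) begins 54 mm behind the grasp point. The pads swing forward as they close: fully open they stand 13 mm farther back than shut.
Start: joints at [1.335, 0.507, -0.238, 1.5, 0.126, 1.149, -0.155], TCP at [209.46, -588.845, 256.275] pointing down, gripper open.
Joint ranges: [-3.08, 3.08], [-0.24, 2.05], [-1.43, 1.35], [0, 2.5], [-1.52, 4.66], [0.17, 1.96], [-2.89, 2.89]. Speed limits (rad/s): [2.39, 2.39, 3.14, 3.14, 3.14, 3.14, 3.14].

## Interface

Orientations are given as a unit quaternion [w, x, y, z].
In Python, from station import ctrl, claw, planner, imaging, close_job, models, status gives the robot as it stands. Calls block until the motion is done:
- ctrl.move_to(position, orientation): joint-space move of the TCP to a pose.
- ctrl.movel(position, attitude=None, vel=150, contact_N=None): straight line of the TCP; attitude=None keeps the orientation; vel is the mean speed in mm/s. With contact_N (N) it stops when the force on the tool has changed by that much, and returns True; else False.
- ctrl.movej(angles): joint-space move.
- claw.gripper_to(opening): finger opening in mm; the grip force is fixed at half the most; returns when the fingers have stopped.
- ctrl.pause(seconds).
- planner.ik(position, orientation): joint angles nearest the present ones, or None.
- imaging.get_image(name): name is "scene" or "top" or "wrist"; returns the picture (480x640x3 uint8, blue, green, red); there is no depth.
- imaging.camera_model(name): a dict with "fov_y" (degrees; the focal length in pixels is half the picture's height over the tangent of half this angle, whatever the lens; pixels are square), "cx", "cy" (the principal point, pixels), "k1" (the pictures are not rectified: a ray, as slopes to the right and down, at radius r is drawn at 1 + k1 r^2 times it, then the intrinsics apply), "R" (3x3) and "t" (3): a world point X has camera coordinates R X + t; the wrist camera has in their place "T_tool_cam" (4x4, takes a point from camera to tool coordinates, whose origin is the TCP and whose axes are the flange's). Camera axes: x right, y down, z forward; pixel columns grow to the right and rows downward; lengths in mm; the calibration is good to about 2 mm. A picture is of the moment at which its call begins: read the wrist's pose just before it. camera_model takes no time and is no camera call.
A pose or a line that the arm cannot do raises ctrl.Unreachable and nothing moves.
- close_job(): hands the job in; it is judged then, once.
Trained networks look in the newest picture that a camera, given by its name, has taken for a name from the list of things; names that differ only in an ending like _2 or _b are one class to them, and where a whole thing is asked for, a point or a joint stands for the part that bears it (a point fixed in the world has none). Each returns a list of dicts, best first, with "score" (0 to 1); they miss things now and then, are a little off and sometimes report something else, mostly with a low value. They report only what shows in the picture. A call takes as long as a camera call. They do not tell look-alikes from the thing itself.
- models.regions_of(camera, thing): "pixels" (480x640 bool, what is visible of it) and "extent" ([centre column, centre row, width, height] in pixels, round what is visible of it).
- models.tip_of(camera, thing): "centre" ([column, row] in pixels: a listed point, or the origin of a listed thing).
Readings, each from a call of its own:
- status.get_t(): time.
- status.get_joint_positions(): joint angles.
- status.get_qvel(): joint speeds.
- status.get_effort(): joint torques, N m.
- status.get_tool_pos(): TCP position.
- status.get_eef_rot(): TCP orientation.
- status.get_ft_force(): force on the tool from outside, world axes, zero at the start.
- status.get_ft_torque(): the same for the moment, N m.
- status.get_gripper_width(): finger opening in mm.
- status.get_grip_force(): force on a finger pad.
Only numpy, scipy, OpenCV 4.12 (cv2) and the standard library are available. Lean on these libraries where they do the work, as an engineer would, in place of code of your own. Each camera call takes 0.05 s, during which the arm holds its last target. There are 200 camera calls.

## Working session

There is one attempt and no reset: what is moved stays moved. The work goes in short steps, each a Python script; the robot and the scene stay as the last script left them, time stands still between calls to the robot, and variables do not carry over. Pictures are saved under pics/ and viewed, at most 10 in all, crops included, and the job is handed in when it is done.

```bash
ls; mkdir -p pics
cat > h.py <<'E'
import numpy as np, cv2
from station import ctrl, claw, planner, imaging, close_job, models, status
from scipy.spatial.transform import Rotation as Ro
def quat(yaw):  # tool down, tool x axis at yaw in world
    q=(Ro.from_euler('z',yaw)*Ro.from_euler('x',np.pi)).as_quat(); return [q[3],q[0],q[1],q[2]]
def cam(name):
    m=imaging.camera_model(name); f=240/np.tan(np.radians(m['fov_y'])/2)
    if 'R' in m: R=np.array(m['R']);C=-R.T@np.array(m['t']); return m,f,R.T,C
    T=np.array(m['T_tool_cam']); q=status.get_eef_rot(); Rt=Ro.from_quat([q[1],q[2],q[3],q[0]]).as_matrix()
    return m,f,Rt@T[:3,:3],Rt@T[:3,3]+np.array(status.get_tool_pos())
def px2w(c,uv,z):
    m,f,R,C=c; d=(np.atleast_2d(uv).astype(float)-[m['cx'],m['cy']])/f; s=d.copy()
    for _ in range(20): s=d/(1+m['k1']*(s**2).sum(1,keepdims=True))
    r=np.c_[s,np.ones(len(s))]@R.T
    return C+r*((z-C[2])/r[:,2:])
E
python3 - <<'E'
from h import *
for n in ("scene","top"):
    cv2.imwrite(f"pics/{n}0.png",imaging.get_image(n)); c=cam(n); print(n,c[3])
    for t,z in (("ruler_grip",28),("yellow_end",6),("plain_end",6),("base_a",0),("jar",0),("figurine",0),("tape_roll",0),("paint_tube",0)):
        for d in models.tip_of(n,t): print(t,round(d['score'],2),np.round(d['centre']),px2w(c,d['centre'],z)[0].round(0))
E
```

```text
pics
scene [1129.17256658  306.15322288 1024.55944646]
ruler_grip 0.89 [322. 280.] [591. -20.  28.]
ruler_grip 0.88 [452. 226.] [294. 154.  28.]
yellow_end 0.82 [420. 225.] [316.  84.   6.]
yellow_end 0.71 [303. 305.] [656. -25.   6.]
plain_end 0.97 [339. 260.] [514. -22.   6.]
plain_end 0.77 [481. 241.] [280. 226.   6.]
base_a 0.94 [268. 214.] [ 491. -243.    0.]
base_a 0.9 [439. 321.] [523. 235.   0.]
base_a 0.63 [323. 150.] [ 227. -254.    0.]
jar 0.62 [371. 393.] [740. 192.   0.]
figurine 0.79 [217. 303.] [ 754. -186.    0.]
tape_roll 0.59 [362. 219.] [376. -43.   0.]
paint_tube 0.58 [280. 344.] [755. -15.   0.]
top [ 383.67835388  -68.96269604 1050.11330147]
ruler_grip 0.92 [285. 202.] [587. -23.  28.]
ruler_grip 0.68 [194. 339.] [302. 150.  28.]
yellow_end 0.64 [292. 169.] [665. -34.   6.]
yellow_end 0.6 [228. 328.] [324.  85.   6.]
plain_end 0.73 [284. 236.] [519. -24.   6.]
plain_end 0.58 [164. 346.] [284. 217.   6.]
base_a 0.8 [388. 258.] [ 482. -243.    0.]
base_a 0.74 [392. 380.] [ 226. -258.    0.]
base_a 0.55 [163. 234.] [516. 234.   0.]
base_a 0.24 [291. 172.] [659. -32.   0.]
jar 0.89 [189. 133.] [740. 193.   0.]
figurine 0.85 [364. 134.] [ 751. -189.    0.]
figurine 0.65 [387. 256.] [ 485. -242.    0.]
tape_roll 0.8 [295. 305.] [376. -50.   0.]
tape_roll 0.42 [290. 170.] [664. -30.   0.]
paint_tube 0.73 [285. 129.] [755. -17.   0.]
```

View pics/top0.png

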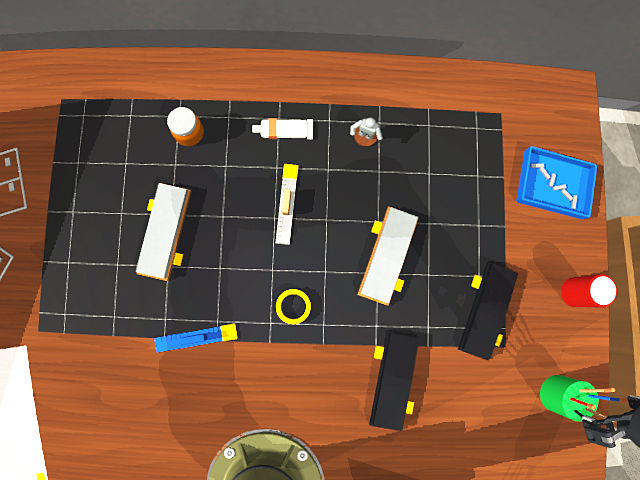

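View pics/scene0.png

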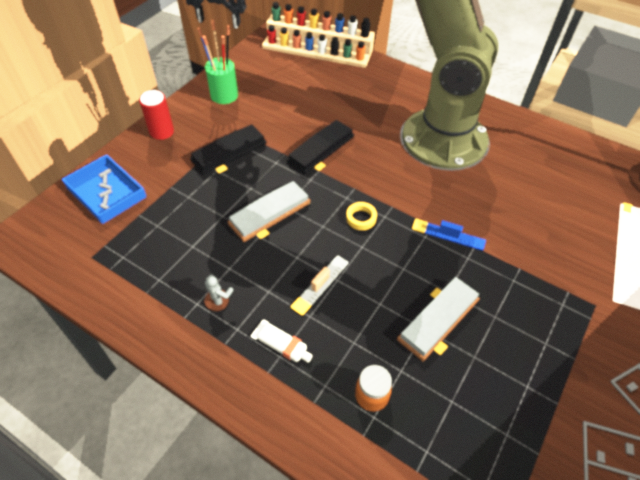

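The steel straightedge is at about px (287,203) in top, yellow end up (+x). The grey bases are at (163,232) and (388,256). The black bases and the blue ruler are decoys. Next I take near views with the wrist camera.

```bash
cat >> h.py <<'E'
def rect(c,mask,z):
    cn=max(cv2.findContours(mask.astype(np.uint8),0,2)[0],key=cv2.contourArea)[:,0]
    (x,y),(w,h),a=cv2.minAreaRect(px2w(c,cn,z)[:,:2].astype(np.float32))
    if w<h: w,h,a=h,w,a+90
    return round(x,1),round(y,1),round(w),round(h),round((a+90)%180-90,1)
def greyrect(c,im,reg,z):
    hsv=cv2.cvtColor(im,cv2.COLOR_BGR2HSV)
    m=cv2.dilate(reg.astype(np.uint8),np.ones((9,9)))>0
    m&=(hsv[...,1]<60)&(hsv[...,2]>90)
    m=cv2.morphologyEx(m.astype(np.uint8),cv2.MORPH_OPEN,np.ones((5,5)))
    return rect(c,m,z)
E
python3 - <<'E'
from h import *
print(imaging.camera_model("wrist")["T_tool_cam"],ctrl.tip_extent)
for n,(p,y) in dict(B1=((486,-243),0),R=((589,-24),0),B2=((518,234),0)).items():
    try: ctrl.move_to([p[0]-60,p[1],330],quat(y))
    except ctrl.Unreachable: print("unreach");continue
    ctrl.pause(.3)
    c=cam("wrist"); im=imaging.get_image("wrist"); cv2.imwrite(f"pics/w{n}.png",im)
    print(n,status.get_t(),status.get_tool_pos())
    if n=='R':
        for t,z in (("ruler_grip",28),("yellow_end",6),("plain_end",6)):
            for d in models.tip_of("wrist",t): print(t,round(d['score'],2),np.round(d['centre']),px2w(c,d['centre'],z)[0].round(1))
        for d in models.regions_of("wrist","ruler_grip"): print(d['score'],rect(c,d['pixels'],6))
    else:
        for d in models.tip_of("wrist","base_a"): print(d['score'],px2w(c,d['centre'],0)[0].round(1))
        for d in models.regions_of("wrist","base_a"): print(d['score'],d['extent'],rect(c,d['pixels'],30),greyrect(c,im,d['pixels'],30))
s=[cv2.resize(cv2.imread(f"pics/w{n}.png"),(400,300)) for n in ("B1","R","B2")]+[np.zeros((300,400,3),np.uint8)]
cv2.imwrite("pics/w.png",np.vstack([np.hstack(s[:2]),np.hstack(s[2:])]))
E
```

```text
[[ 9.21985078e-04 -9.62594975e-01 -2.70942915e-01  6.92923300e+01]
 [ 9.99999542e-01  8.18260485e-04  4.95791614e-04  1.10507008e+00]
 [-2.55544635e-04 -2.70943248e-01  9.62595289e-01 -1.18435217e+02]
 [ 0.00000000e+00  0.00000000e+00  0.00000000e+00  1.00000000e+00]] 25.0
B1 2.7833 [ 425.85932898 -243.39302312  329.8655415 ]
0.92 [ 231.7 -262.2    0. ]
0.83 [ 374.4 -459.1    0. ]
0.62 [ 485.5 -240.8    0. ]Traceback (most recent call last):
  File "<stdin>", line 15, in <module>
  File "h.py", line 26, in greyrect
    return rect(c,m,z)
  File "h.py", line 17, in rect
    cn=max(cv2.findContours(mask.astype(np.uint8),0,2)[0],key=cv2.contourArea)[:,0]
       ~~~^^^^^^^^^^^^^^^^^^^^^^^^^^^^^^^^^^^^^^^^^^^^^^^^^^^^^^^^^^^^^^^^^^^^
ValueError: max() iterable argument is empty
```

```bash
sed -i 's/^    cn=max(\(.*\))\[:,0\]$/    cs=cv2.findContours(mask.astype(np.uint8),0,2)[0]\n    if not cs: return None\n    cn=max(cs,key=cv2.contourArea)[:,0]/' h.py
python3 - <<'E'
from h import *
for n,(p,y) in dict(B1=((486,-243),0),R=((589,-24),0),B2=((518,234),0)).items():
    try: ctrl.move_to([p[0]+45,p[1],330],quat(y))
    except ctrl.Unreachable: print("unreach");continue
    ctrl.pause(.3)
    c=cam("wrist"); im=imaging.get_image("wrist"); cv2.imwrite(f"pics/w{n}.png",im)
    print(n,status.get_t(),status.get_tool_pos())
    if n=='R':
        for t,z in (("ruler_grip",28),("yellow_end",6),("plain_end",6)):
            for d in models.tip_of("wrist",t): print(t,round(d['score'],2),np.round(d['centre']),px2w(c,d['centre'],z)[0].round(1))
        for d in models.regions_of("wrist","ruler_grip"): print(d['score'],rect(c,d['pixels'],6))
    else:
        for d in models.tip_of("wrist","base_a"): print(d['score'],px2w(c,d['centre'],0)[0].round(1))
        for d in models.regions_of("wrist","base_a"): print(d['score'],d['extent'],rect(c,d['pixels'],30),greyrect(c,im,d['pixels'],30))
s=[cv2.resize(cv2.imread(f"pics/w{n}.png"),(400,300)) for n in ("B1","R","B2")]+[np.zeros((300,400,3),np.uint8)]
cv2.imwrite("pics/w.png",np.vstack([np.hstack(s[:2]),np.hstack(s[2:])]))
E
```

```text
B1 3.7333 [ 530.40240198 -243.36143924  330.51648413]
0.95 [ 231.3 -260.1   -0. ]
0.82 [ 374.9 -463.     0. ]
0.62 [ 486.1 -242.7    0. ]
0.87 [519.3, 309.4, 133.8, 156.1] (419.1, -456.5, 129, 96, -19.0) (391.5, -418.4, 5, 4, 6.0)
0.64 [349.0, 389.5, 79.0, 82.2] (291.8, -259.9, 110, 81, -8.3) None
0.57 [328.6, 221.5, 113.1, 188.4] (492.4, -240.9, 198, 85, -12.5) (488.3, -242.4, 191, 61, -18.2)
R 5.1417 [633.87542509 -25.09020505 330.12812302]
ruler_grip 0.63 [329. 227.] [595.7 -25.9  28. ]
yellow_end 0.89 [246. 429.] [322.5  81.9   6. ]
yellow_end 0.56 [335. 162.] [660.5 -31.6   6. ]
plain_end 0.85 [327. 284.] [523.3 -23.3   6. ]
0.74 (592.8, -24.7, 171, 32, -4.4)
B2 6.7333 [563.40699026 233.16850057 329.92534786]
0.56 [529.5 230.1   0. ]
0.67 [333.9, 220.5, 97.3, 190.3] (526.8, 232.4, 198, 85, -4.7) (523.8, 231.0, 192, 60, -10.5)
```

View pics/w.png

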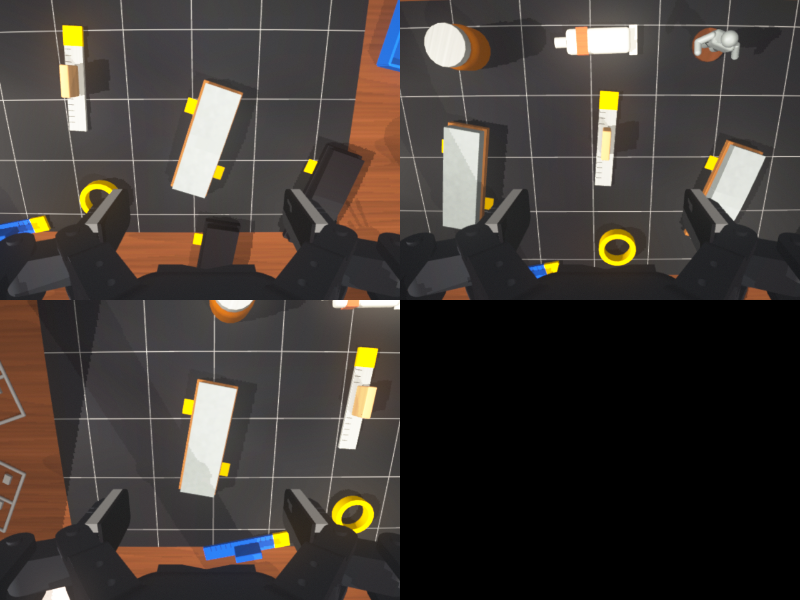

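Run:
```python
from h import *
# shading along each base in the top picture
g=cv2.cvtColor(cv2.imread("pics/top0.png"),cv2.COLOR_BGR2GRAY); m,f,RT,C=cam("top")
for x,y,a in ((488.3,-242.4,-18.2),(523.8,231,-10.5)):
    o=[]
    for s in range(-80,81,20):
        v=[]
        for w in (-15,-8,0,8,15):
            u=np.radians(a);P=np.array([x+s*np.cos(u)-w*np.sin(u),y+s*np.sin(u)+w*np.cos(u),30])
            k=RT.T@(P-C);k=k[:2]/k[2];k=k*(1+m['k1']*(k@k))*f+[m['cx'],m['cy']]
            v.append(g[int(round(k[1])),int(round(k[0]))])
        o.append(int(np.median(v)))
    print(o)
q=quat(np.radians(-4.4)); x,y=592.8,-24.7
ctrl.move_to([x,y,140],q); claw.gripper_to(50)
F0=status.get_ft_force()
print(ctrl.movel([x,y,38],vel=60,contact_N=6),status.get_tool_pos())
claw.gripper_to(5); ctrl.pause(.2)
print(status.get_gripper_width(),status.get_grip_force(),status.get_tool_pos(),status.get_t())
ctrl.movel([x,y,140],vel=80); ctrl.pause(.3)
print(status.get_gripper_width(),np.array(status.get_ft_force())-F0,status.get_ft_torque())
cv2.imwrite("pics/held.png",imaging.get_image("wrist"))
```

```text
[248, 247, 247, 247, 244, 242, 224, 226, 226]
[245, 244, 242, 244, 244, 245, 245, 244, 244]
False [592.98941722 -24.71162588  38.32799502]
13.092929344169345 59.435407519340515 [592.95578227 -24.78742858  38.28254421] 10.9667
13.034036418450523 [ 0.60706975 -0.81203975 -1.80278073] [ 0.05018282  0.00189439 -0.00033598]
```

View pics/held.png

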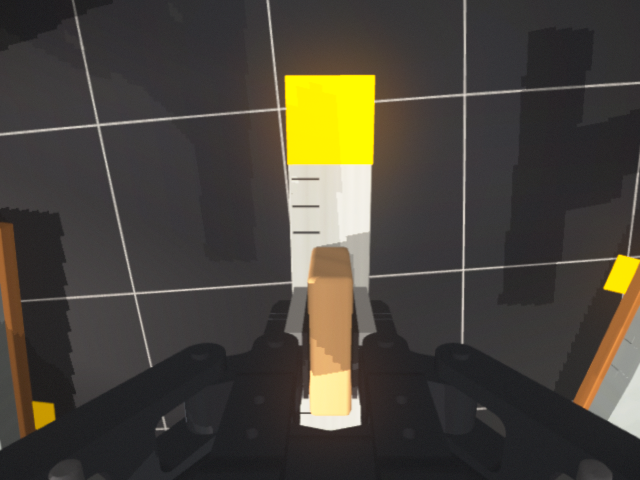

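The straightedge is held squarely, with its yellow tip at px (330,75). In the top view the shading of the B1 face changes at its middle, which suggests B1 is the bowed one, so I try it first.

Run:
```python
from h import *
c=cam("wrist"); p=np.array(status.get_tool_pos()); a0=np.radians(-4.4)
e=np.array([np.cos(a0),np.sin(a0)]); n=np.array([-e[1],e[0]])
d=[(w-p)[:2] for w in px2w(c,[[287,76],[373,76],[290,164],[372,164]],p[2]-38.3+6)]
print([(round(v@e,1),round(v@n,1)) for v in d])
off=np.mean([d[0]@e,d[1]@e])-85; print("ruler centre offset along tool x",off)
off=np.clip(off,-8,8)
a=np.radians(-18.2); E=np.array([np.cos(a),np.sin(a)]); t=np.array([488.3,-242.4])-off*E
q=quat(a)
ctrl.move_to([*t,150],q); ctrl.movel([*t,78],vel=80); ctrl.pause(.3)
print(ctrl.movel([*t,66],vel=10,contact_N=3),status.get_tool_pos(),status.get_ft_force())
claw.gripper_to(30); ctrl.pause(.3); print(status.get_tool_pos(),status.get_gripper_width())
ctrl.movel([*t,160],vel=100)
v=t+60*E; ctrl.move_to([*v,300],q); ctrl.pause(.3)
c=cam("wrist"); im=imaging.get_image("wrist"); cv2.imwrite("pics/placed.png",im)
for k,z in (("ruler_grip",60),("yellow_end",38),("plain_end",38)):
    for dd in models.tip_of("wrist",k):
        w=px2w(c,dd['centre'],z)[0][:2]-[488.3,-242.4]; print(k,dd['score'].__round__(2),w@E,w@[-E[1],E[0]])
print(status.get_t())
```

```text
[(np.float64(84.3), np.float64(13.9)), (np.float64(84.3), np.float64(-15.5)), (np.float64(54.4), np.float64(13.6)), (np.float64(54.5), np.float64(-15.9))]
ruler centre offset along tool x -0.6872901493577501
True [ 488.92261519 -242.61097897   70.24248298] [-0.56657121  0.93736262  6.05412407]
[ 488.30846922 -242.40281097   69.52198679] 29.859346095054995
ruler_grip 0.6 0.5854965555176045 -1.3578326346403526
yellow_end 0.65 70.90814503806918 -0.8347929549505703
plain_end 0.85 -70.24676588211042 -0.3788222418100685
18.6667
```

View pics/placed.png

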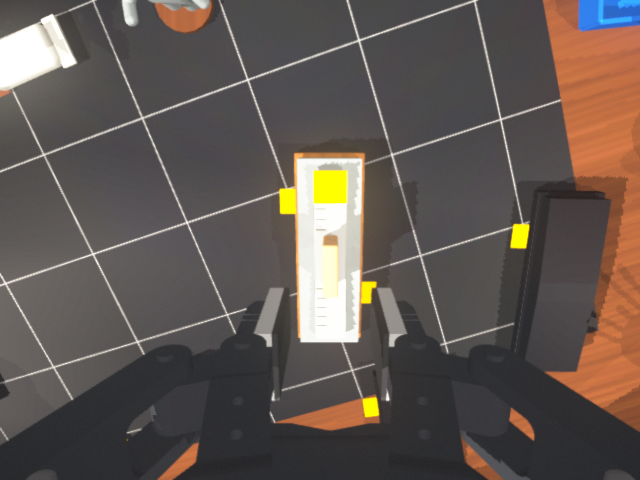

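Contact came at TCP z 70.2, against 38.3 on the bench. So the face is 32 mm high and this is the bowed base. The straightedge lies centred (grip px (330,265)). Now I press the yellow end.

```bash
cat >> h.py <<'E'
def press(s):
    a=np.radians(-18.2); E=np.array([np.cos(a),np.sin(a)]); t=np.array([488.3,-242.4])+(s*70)*E+np.array([E[1],-E[0]])*.8
    q=quat(a); ctrl.move_to([*t,130],q)
    ctrl.movel([*t,72],vel=80); ctrl.pause(.4)
    f0=status.get_ft_force()[2]; fz=lambda: status.get_ft_force()[2]-f0
    print("hit",ctrl.movel([*t,55],vel=5,contact_N=6),status.get_tool_pos(),fz())
    z=status.get_tool_pos()[2]; ok=0
    for i in range(30):
        ctrl.pause(.1); F=fz(); print(round(F,2),end=' ')
        if 8.3<F<11.7:
            ok+=1
            if ok>=8: break
        else:
            ok=0; z-=np.clip((10-F)*.03,-.3,.15); ctrl.movel([*t,z],vel=5)
    print("\nend",z,status.get_tool_pos(),fz(),status.get_t())
    ctrl.movel([*t,130],vel=40); print("ok" if ok>=8 else "NOT HELD")
E
python3 - <<'E'
from h import *
claw.gripper_to(0)
print(status.get_gripper_width())
press(1); print(status.get_t())
E
```

```text
0.07374085299634221
hit True [ 554.70913116 -265.05859876   60.24529626] 5.455198452095061
6.08 3.68 5.14 7.29 6.51 8.28 7.78 8.03 9.02 9.63 8.86 9.26 9.43 9.34 8.97 9.17 
end 59.468495818493814 [ 554.71977242 -265.04634951   60.19674659] 9.167086476342497 26.875
ok
28.7917
```

Run:
```python
from h import *
a=np.radians(-18.2); E=np.array([np.cos(a),np.sin(a)])
def check():
    t=np.array([488.3,-242.4])+60*E
    ctrl.move_to([*t,300],quat(a)); ctrl.pause(.3); c=cam("wrist"); imaging.get_image("wrist")
    for k,z in (("ruler_grip",60),("yellow_end",38),("plain_end",38)):
        for dd in models.tip_of("wrist",k)[:1]:
            w=px2w(c,dd['centre'],z)[0][:2]-[488.3,-242.4]; print(k,round(dd['score'],2),w@E,w@[-E[1],E[0]])
check(); press(-1); check()
cv2.imwrite("pics/end.png",imaging.get_image("wrist")); print(status.get_t())
```

```text
ruler_grip 0.63 2.8579382104138094 -0.9665985114114249
yellow_end 0.66 178.9827276089209 271.64107363189544
hit True [ 421.5037329  -221.28241401   60.26243453] 5.125791205913012
6.48 6.14 6.6 8.55 7.45 8.45 9.72 9.1 10.14 8.73 9.14 8.96 8.78 
end 59.86254129306015 [ 421.57852294 -221.3352005    60.21804964] 8.779439447218378 36.65
ok
ruler_grip 0.73 3.6335954254925817 -1.1065964305729432
yellow_end 0.62 70.13872143188335 -1.5067326428440828
39.9667
```

View pics/end.png

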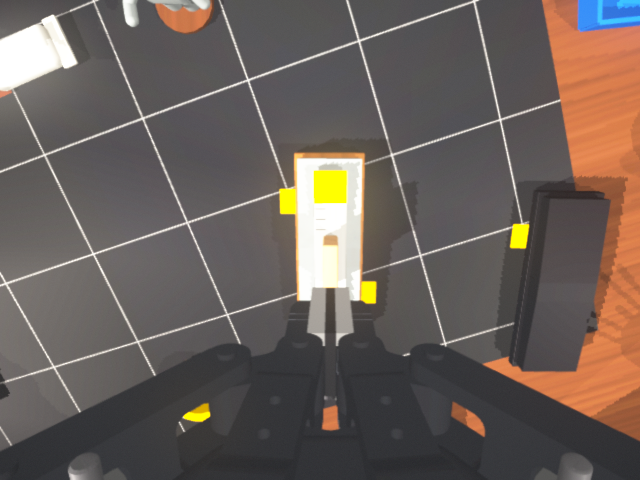

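The straightedge still lies centred (yellow end px (330,187), grip (330,262)), and the robot is clear of everything.

```bash
python3 -c "
from h import *
print(close_job())"
```

```text
the job is handed in; nothing more can be done
None
```

The bowed base, the one to sand, is the grey one on the robot's right at about (488, −242) mm: the straightedge dipped about 3 mm at each end under about 9 N, now lies released along its middle, and the job is handed in (no verdict was returned); I did not press-test the other base.

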